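# Shorten the longer support leg by one hole

### The job

Two telescopic legs of a bar support lie in cradles on the bench, and one of them is still set one hole longer than the other. Shorten the longer leg so that the two match: press its sprung button down flush with the outer tube until the tube slips off its hole, then push its rubber foot in along the leg until the button pops up fully in the next hole. Leave the button and the setting of the shorter leg alone.

Things in the scene. Friction and masses are not known exactly. Their poses are not given: they have to be found in the camera images.
- long_leg: The longer leg, fixed to the bench: level grey square outer tube 150 mm long, 30x30 mm, in a black cradle 50 mm wide, flat top 55 mm above the bench; bright 24 mm square inner tube ending in a black rubber foot 120 mm from the mouth (85 mm on the other leg), roughly toward the robot. Origin on the bench under the mouth of the outer tube; x along the leg from foot to outer tube, z up.
- short_leg: The shorter leg: the same part, axes and origin, but set one hole further in (button in the middle hole, foot face 85 mm from the mouth); it must stay so.
- long_leg_button_top (a point): Top centre of the longer leg's snap button: a steel pin 13 mm across with a shallow domed top, standing 7 mm proud of the outer tube's top (62 mm above the bench). It is on the inner tube and goes with it. It sits in the first of three 15 mm round holes in a row along the top, 30, 65 and 100 mm from the mouth.
- long_leg_foot (a point): Centre of the round end face of the longer leg's rubber foot, 40 mm across, centre 40 mm above the bench, nothing under it; always 150 mm from the button's centre along the leg. Push it in along the leg's x.
- long_leg_tube (a joint): Travel in (m): first hole 0 to 0.002 (start), next hole 0.033 to 0.036, last 0.07; locked in a hole with about 1 mm play. As soon as the button is pressed flush, a spring draws the tube in to about 0.016, the button hidden under the wall; then 3 to 10 N pushes it on to the next hole, where the button pops up by itself and stops the tube hard.
- long_leg_button (a joint): How far (m) the longer leg's button is pressed: 0 fully out of a hole, 0.007 flush, about 0.008 hidden under the wall between holes. Its spring pushes back with 1 N (out) to 2.5 N (in); any more force on pressing is the finger meeting the outer tube.
- short_leg_tube (a joint): As long_leg_tube, for the shorter leg, set in its middle hole (about 0.034); must stay there.
- short_leg_button (a joint): As long_leg_button, for the shorter leg; must not be pressed.

How it is judged:
On the way:
1. the button of the longer leg is pressed below the wall and the tube has slipped off its hole (value of joint long_leg_button above 0.006 m and value of joint long_leg_tube above 0.004 m), for 0.1 s.
At the end, for the whole second after the job is handed in: The longer leg is locked in its next (middle) hole: tube in by 35 mm within 5 mm, at rest, and its button popped up to within 3 mm of fully out; the shorter leg is still in its middle hole (within 5 mm) with its button out (value of joint long_leg_tube between 0.03 and 0.04 m and value of joint each of long_leg_button, short_leg_button below 0.003 m and velocity of joint long_leg_tube between -0.01 and 0.01 m/s and value of joint short_leg_tube between 0.03 and 0.04 m); the robot touches nothing.
It fails at once if the button of the shorter leg is pressed in (value of joint short_leg_button above 0.005 m).
It fails at once if the longer leg is pushed past its next hole (value of joint long_leg_tube above 0.045 m).
It also fails if it takes over 40 s, if anything falls off the work surface, if the arm or the gripper's body presses on something with over 40 N, if the wrist force passes 120 N, or if a joint passes its speed limit or range.

### The arm

A 6-joint arm with a two-finger parallel gripper is mounted at the origin on a cart in front of the work surface, level with it; the furniture and walls round the work are solid. World frame = base frame: x ahead of the robot, y to its left, z up, the work surface at z = 0. Lengths are in m, angles in rad, forces in N, time in s.
With the tool pointing down it reaches from about 0.275 to 1 m from the base axis. Payload 8.4 kg.
Tool frame: the origin (TCP) lies at the very end of the fingers, on their centre line; the grasp point (between the pads) lies 19 mm behind it; z points along the fingers, y is the line along which they close (so a half turn about z gives the same grasp; the last joint's range is limited). The gripper opens to 85 mm and grips with 20 to 120 N. Pads are 22 mm wide; open, the fingers measure 114 mm over their backs; the gripper's body (76 mm by 85 mm) begins 54 mm behind the grasp point. The pads swing forward as they close: fully open they stand 13 mm farther back than shut.
Start: joints at [1.329, 0.353, 1.633, -0, 1.155, -0.002], TCP at [0.148, 0.607, 0.231] pointing down, gripper open.
Joint ranges: [-2.63, 2.63], [-0.92, 2.1], [0.06, 2.66], [-1.3, 4.44], [0, 2.69], [-3.02, 3.02]. Speed limits (rad/s): [2.22, 2.22, 2.79, 3.14, 3.14, 3.14].

### API

Orientations are given as a rotation vector (axis times angle).
In Python, from cell import bot, eyes gives the robot as it stands.
- The arm moves only by the shell command python3 -m inch 'ROWS' [OPENING]. ROWS is JSON, a list of rows, each a list of 2 entries, a list of its own where there are three numbers: the shift along the tool's x, y, z normalised to -1 to 1, where 1 is 0.5 m, then the turn, a rotation vector about the tool's x, y, z normalised to -1 to 1, where 1 is 120 degrees. A call has 1 to 8 rows; each row is the pose to reach, as a shift and turn from the pose commanded when the call began, along the tool's axes at that moment; what a row does not reach only later rows make up. A row lasts 1/12 s, in which the tool goes at most 41.7 mm and 7.16 degrees, less where a joint would pass 70% of its speed; a pose out of reach is approached as far as the arm can. A call with a number of a shift or a turn outside -1 to 1 is refused whole. A call with a gripper value outside its range is refused whole. OPENING is the opening, from 0 (shut) to 1 (fully open), set as the call begins (- or left out, the last holds). The fingers move at their own pace and stop on an object; the grip force is fixed at half the most. Time passes only in rows, so rows that repeat a pose let the fingers close. It gives the time, the measured TCP pose, the force, the opening and the grip force at its end, in the units of the state.
- bot.sense(): the state, without advancing time (a new reading comes with each control period).
- eyes.camera(name): name is "scene" or "top" or "wrist"; returns the picture (480x640x3 uint8, red, green, blue); there is no depth.
- eyes.camera_info(name): a dict with "camera_matrix" (3x3 intrinsics, pixels), "k1" (the pictures are not rectified: a ray, as slopes to the right and down, at radius r is drawn at 1 + k1 r^2 times it, then the intrinsics apply), "eye" and "orientation" of the camera in the world. Camera axes: x right, y up, looking along -z (the intrinsics and any distortion apply to the point x, -y, -z); pixel columns grow to the right and rows downward; lengths in m; the calibration is good to about 2 mm. A picture is of the moment at which its call begins: read the wrist's pose just before it. camera_info takes no time and is no camera call; for the wrist camera it gives the pose at the moment of the call.
- bot.close_job(): hands the job in; it is judged then, once.
The state is a dict: "time_s": time; "joint_positions": joint angles; "joint_vel": joint speeds; "tau": joint torques, N m; "eef_pos": TCP position; "eef_rot": TCP orientation; "wrist_force": force on the tool from outside, world axes, zero at the start; "ft_torque": the same for the moment, N m; "finger_gap": finger opening in m; "grasp_force": force on a finger pad.
Only numpy, scipy, OpenCV 4.12 (cv2) and the standard library are available. Lean on these libraries where they do the work, as an engineer would, in place of code of your own. Each camera call takes 0.05 s, during which the arm holds its last target. There are 200 camera calls.

## Working session

There is one attempt and no reset: what is moved stays moved. The work goes in short steps, Python scripts to look and compute and a shell command to move; the robot and the scene stay as the last step left them, time stands still between calls to the robot, and variables do not carry over. Pictures are saved under pics/ and viewed, at most 10 in all, crops included, and the job is handed in when it is done.

```bash
mkdir -p pics; ls; python3 - <<'E'
from cell import bot, eyes
import cv2
s=bot.sense(); print(s['time_s'],s['eef_pos'],s['eef_rot'],s['finger_gap'],s['wrist_force'])
for n in ('top','scene'):
    print(n,eyes.camera_info(n)); cv2.imwrite(f'pics/{n}0.png',eyes.camera(n)[:,:,::-1])
E
```

```text
pics
0.0 [0.14829961 0.60663874 0.23053868] [-3.75670899e-01 -3.11885481e+00  2.23141510e-03] 0.08549553902862916 [-0.11231964 -0.03714119 -1.18333311]
top {'camera_matrix': array([[510.78649209,   0.        , 323.72643191],
       [  0.        , 510.78649209, 227.70279541],
       [  0.        ,   0.        ,   1.        ]]), 'k1': -0.11859274180651445, 'eye': array([ 0.48232659, -0.09646248,  0.90726693]), 'orientation': array([ 0.09411449, -0.08117943, -1.55253108])}
scene {'camera_matrix': array([[532.79669038,   0.        , 305.72817723],
       [  0.        , 532.79669038, 235.59014893],
       [  0.        ,   0.        ,   1.        ]]), 'k1': 0.03689826723112107, 'eye': array([0.13430395, 0.35665257, 0.64437183]), 'orientation': array([ 0.39794407, -0.98306799, -2.24631076])}
```

View pics/top0.png

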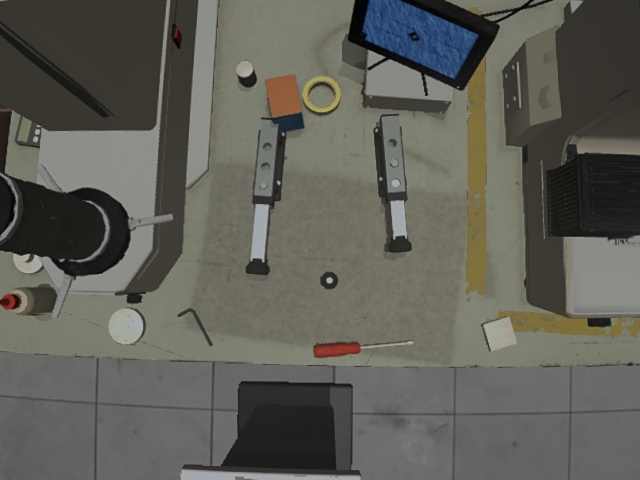

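View pics/scene0.png

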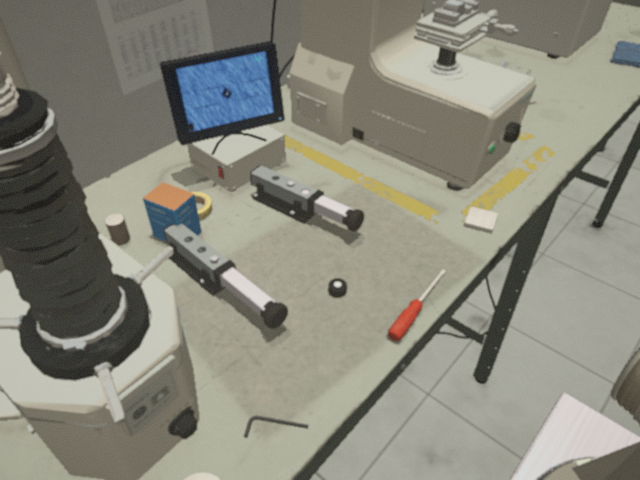

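The top view shows the long leg on the left, with its button near (263,184) and foot near (257,268). The short leg is on the right, with its button in the middle hole. I'll enlarge the long one.

```bash
cat > h.py <<'E'
import numpy as np, cv2
from scipy.spatial.transform import Rotation as R
from cell import bot, eyes
def pix2z(info,uv,z):
    K=info['camera_matrix']; d=np.array([info['k1'],0,0,0,0.])
    p=cv2.undistortPoints(np.array([[uv]],float),K,d)[0,0]
    r=R.from_rotvec(info['orientation']).apply([p[0],-p[1],-1]); e=np.array(info['eye'])
    return e+r*(z-e[2])/r[2]
def rows(delta_world,rot_target=None):
    s=bot.sense(); r=R.from_rotvec(s['eef_rot'])
    out=r.inv().apply(delta_world)/0.5
    t=(r.inv()*rot_target).as_rotvec()/np.radians(120) if rot_target is not None else np.zeros(3)
    return out.round(4),t.round(4)
E
python3 - <<'E'
from h import *
im=cv2.imread('pics/top0.png')
cv2.imwrite('pics/c1.png',cv2.resize(im[110:280,230:310],None,fx=3.5,fy=3.5,interpolation=cv2.INTER_CUBIC))
E
```

```text
(no output)
```

View pics/c1.png

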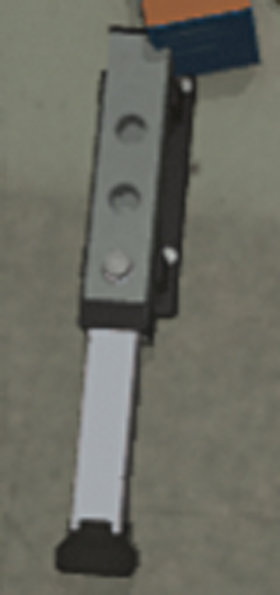

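The crop shows the button at (117,264), the holes at (125,197) and (131,128), and the foot end at about (95,573).

```bash
python3 - <<'E'
from h import *
i=eyes.camera_info('top'); f=lambda u,v:(230+u/3.5-.36,110+v/3.5-.36)
b=pix2z(i,f(117,264),.061); h2=pix2z(i,f(125,197),.055); h3=pix2z(i,f(131,128),.055)
ft=pix2z(i,f(96,573),.035); mouth=pix2z(i,f(112,299),.055)
print(b,h2,h3,ft,mouth,np.linalg.norm(h3-h2),np.linalg.norm((h2-b)[:2]),np.linalg.norm((b-ft)[:2]))
d=h3-ft; print('yaw',np.degrees(np.arctan2(d[1],d[0])),np.degrees(np.arctan2(*(h3-b)[1::-1])))
r=R.from_rotvec(bot.sense()['eef_rot']); print(r.as_matrix().round(3))
w=eyes.camera_info('wrist'); print(w, r.inv().apply(w['eye']-bot.sense()['eef_pos']))
E
```

```text
[0.64812236 0.01499046 0.061     ] [0.68264606 0.0129589  0.055     ] [0.71738459 0.01116326 0.055     ] [0.49995672 0.0240939  0.035     ] [0.63201236 0.01765771 0.055     ] 0.03478490830215253 0.03458342060261523 0.14844504310805093
yaw -3.403426957340326 -3.1627622339693606
[[-0.971  0.237 -0.   ]
 [ 0.237  0.971 -0.001]
 [ 0.    -0.001 -1.   ]]
{'camera_matrix': array([[346.23659948,   0.        , 326.45433725],
       [  0.        , 346.23659948, 236.94089454],
       [  0.        ,   0.        ,   1.        ]]), 'k1': -0.021690330651374958, 'eye': array([0.0824993 , 0.62330085, 0.3731326 ]), 'orientation': array([-0.22732794, -0.17664121,  1.32264795])} [ 0.06788728  0.00030993 -0.14250417]
```

The scale checks out: the hole spacing measures 34.8 mm and button to foot 148 mm. The button is at (0.648, 0.015) and the leg yaw is about -3.3°. I'll go round the front with the gripper shut.

```bash
python3 -m inch '[[[-0.642,-0.928,0],[0,0,-0.087]],[[-0.642,-0.928,0],[0,0,-0.087]],[[-0.642,-0.928,0],[0,0,-0.087]],[[-0.642,-0.928,0],[0,0,-0.087]],[[-0.642,-0.928,0],[0,0,-0.087]],[[-0.642,-0.928,0],[0,0,-0.087]],[[-0.642,-0.928,0],[0,0,-0.087]],[[-0.642,-0.928,0],[0,0,-0.087]]]' 0
cat > g.py <<'E'
import sys
from h import *
s=bot.sense(); t=np.array(eval(sys.argv[1]))
a=np.radians(-3.3); X=-np.array([np.cos(a),np.sin(a),0]); Z=np.array([0,0,-1.]); rt=R.from_matrix(np.c_[X,np.cross(Z,X),Z])
print(s['time_s'],s['eef_pos'].round(4),s['wrist_force'].round(2),np.round(s['joint_positions'],2))
for row in rows(t-s['eef_pos'],rt): print(row)
E
python3 g.py '[.35,.08,.23]'
```

```text
time_s: 0.77
eef_pos: [0.2675, 0.2938, 0.2311]
eef_rot: [-0.089, -3.14, 0.0]
wrist_force: [0.0, 0.4, 0.8]
finger_gap: -0.0
grasp_force: 0.0
0.7667 [0.2675 0.2938 0.2311] [0.02 0.41 0.84] [ 0.83 -0.01  2.09 -0.    1.07 -0.69]
[-0.1891 -0.4176  0.0023]
[-0.0001  0.      0.0003]
```

```bash
python3 -m inch '[[[-0.19,-0.52,0],[0,0,0]],[[-0.19,-0.52,0],[0,0,0]],[[-0.19,-0.52,0],[0,0,0]],[[-0.19,-0.52,0],[0,0,0]],[[-0.19,-0.52,0],[0,0,0]],[[-0.19,-0.52,0],[0,0,0]],[[-0.19,-0.52,0],[0,0,0]],[[-0.19,-0.52,0],[0,0,0]]]'
python3 g.py '[.56,.017,.13]'
```

```text
time_s: 1.43
eef_pos: [0.3484, 0.0269, 0.2314]
eef_rot: [0.097, 3.139, -0.002]
wrist_force: [0.0, 0.4, -0.8]
finger_gap: 0.0003
grasp_force: 0.0
1.4333 [0.3484 0.0269 0.2314] [ 0.02  0.37 -0.84] [ 0.07 -0.1   2.17 -0.    1.08 -1.43]
[-0.4235  0.0067  0.2032]
[-0.0006  0.0005 -0.002 ]
```

```bash
python3 -m inch '[[[-0.49,0.006,0.2],[0,0,0]],[[-0.49,0.006,0.2],[0,0,0]],[[-0.49,0.006,0.2],[0,0,0]],[[-0.49,0.006,0.2],[0,0,0]],[[-0.49,0.006,0.2],[0,0,0]],[[-0.49,0.006,0.2],[0,0,0]],[[-0.49,0.006,0.2],[0,0,0]],[[-0.49,0.006,0.2],[0,0,0]]]'
python3 - <<'E'
from h import *
i=eyes.camera_info('wrist'); im=eyes.camera('wrist')[:,:,::-1]
np.save('pics/w1.npy',i,allow_pickle=True); cv2.imwrite('pics/w1.png',im)
print(i['eye'],i['orientation'])
E
python3 g.py '[.648,.015,.075]'
```

```text
time_s: 2.1
eef_pos: [0.5942, 0.0203, 0.1289]
eef_rot: [-0.09, -3.139, -0.0]
wrist_force: [-0.3, -0.1, 0.8]
finger_gap: -0.0003
grasp_force: 0.0
[0.52672411 0.02460829 0.27151092] [-0.21277328 -0.20106625  1.50342549]
2.15 [0.5922 0.0203 0.1297] [-0.78 -0.75  0.84] [ 0.03  0.42  1.79  0.    0.94 -1.48]
[-0.1123 -0.0041  0.109 ]
[-0.0001 -0.0013  0.0001]
```

View pics/w1.png

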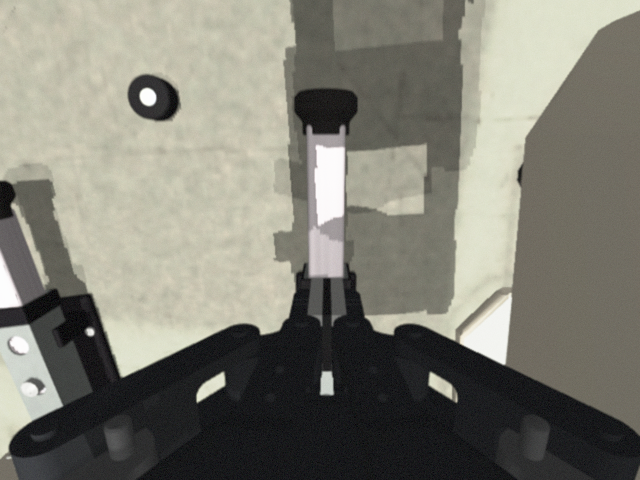

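The wrist view shows the leg at column 326 (mouth at row 277), with the foot end at about row 92. I'll check the leg line against the top camera.

```bash
python3 - <<'E'
from h import *
i=np.load('pics/w1.npy',allow_pickle=True).item()
for p,z in (((326.5,135),.052),((326.5,270),.052),((326,90),.04)):
    q=pix2z(i,p,z); print(q, 'top line y', .015-.0577*(q[0]-.648))
E
python3 g.py '[.648,.016,.075]'
```

```text
[0.52210116 0.0249366  0.052     ] top line y 0.022264362807700243
[0.60945266 0.01989388 0.052     ] top line y 0.01722418139871671
[0.49483665 0.02620173 0.04      ] top line y 0.023837525331763802
2.15 [0.5922 0.0203 0.1297] [-0.78 -0.75  0.84] [ 0.03  0.42  1.79  0.    0.94 -1.48]
[-0.1122 -0.0021  0.109 ]
[-0.0001 -0.0013  0.0001]
```

```bash
python3 -m inch '[[[-0.112,-0.001,0.05],[0,0,0]],[[-0.112,-0.001,0.05],[0,0,0]],[[-0.112,-0.001,0.1],[0,0,0]],[[-0.112,-0.001,0.11],[0,0,0]],[[-0.112,-0.001,0.11],[0,0,0]],[[-0.112,-0.001,0.11],[0,0,0]]]'
python3 g.py '[.648,.0165,.0555]'
```

```text
time_s: 2.65
eef_pos: [0.6467, 0.0163, 0.0769]
eef_rot: [-0.09, -3.139, 0.0]
wrist_force: [-0.5, 0.2, 0.4]
finger_gap: -0.0001
grasp_force: 0.0
2.65 [0.6467 0.0163 0.0769] [-0.48  0.2   0.35] [ 0.02  0.56  1.7   0.    0.89 -1.49]
[-0.0026  0.0005  0.0428]
[-0.     -0.0006  0.0001]
```

```bash
python3 -m inch '[[[-0.002,0,0.01],[0,0,0]],[[-0.002,0,0.02],[0,0,0]],[[-0.002,0,0.026],[0,0,0]],[[-0.002,0,0.031],[0,0,0]],[[-0.002,0,0.035],[0,0,0]],[[-0.002,0,0.038],[0,0,0]],[[-0.002,0,0.04],[0,0,0]],[[-0.002,0,0.04],[0,0,0]]]'
python3 g.py '[.648,.0165,.0555]'
```

```text
time_s: 3.32
eef_pos: [0.6491, 0.0158, 0.0563]
eef_rot: [0.09, 3.14, -0.0]
wrist_force: [0.5, -0.3, -0.1]
finger_gap: -0.0001
grasp_force: 0.0
3.3167 [0.6491 0.0158 0.0563] [ 0.55 -0.32 -0.14] [ 0.02  0.59  1.7  -0.    0.86 -1.49]
[0.0023 0.0012 0.0015]
[-0.      0.0001 -0.    ]
```

```bash
python3 -m inch '[[[0.001,0,0.003],[0,0,0]],[[0.001,0,0.005],[0,0,0]],[[0.001,0,0.007],[0,0,0]],[[0.001,0,0.007],[0,0,0]]]'
python3 g.py '[.648,.0165,.0555]'
```

```text
time_s: 3.65
eef_pos: [0.649, 0.0159, 0.055]
eef_rot: [0.091, 3.139, -0.0]
wrist_force: [-6.8, -0.3, 22.5]
finger_gap: -0.0001
grasp_force: 11.1
3.65 [0.649  0.0159 0.055 ] [-6.76 -0.31 22.54] [ 0.02  0.59  1.7  -0.    0.85 -1.49]
[ 0.0021  0.0012 -0.0011]
[ 0.      0.0004 -0.    ]
```

The fingers are on the tube wall at z = 0.055 with 22 N. I'll lift, back off ahead of the foot and look.

```bash
python3 -m inch '[[[0,0,-0.05],[0,0,0]],[[0,0,-0.1],[0,0,0]],[[0.1,0,-0.1],[0,0,0]],[[0.2,0,-0.1],[0,0,0]],[[0.27,0,-0.1],[0,0,0]],[[0.35,0,-0.1],[0,0,0]],[[0.35,0,-0.1],[0,0,0]],[[0.35,0,-0.1],[0,0,0]]]'
python3 - <<'E'
from h import *
im=eyes.camera('top')[:,:,::-1]
cv2.imwrite('pics/c2.png',cv2.resize(im[110:280,230:310],None,fx=3.5,fy=3.5,interpolation=cv2.INTER_CUBIC))
E
python3 g.py '[.469,.0260,.03]'
```

```text
time_s: 4.32
eef_pos: [0.4704, 0.026, 0.1025]
eef_rot: [-0.09, -3.138, 0.0]
wrist_force: [0.0, 0.3, -0.4]
finger_gap: 0.0004
grasp_force: 0.0
4.3667 [0.4734 0.026  0.103 ] [0.63 0.74 0.06] [ 0.05  0.3   2.06 -0.    0.78 -1.46]
[ 0.0089 -0.0006  0.1461]
[0.     0.0002 0.0001]
```

View pics/c2.png

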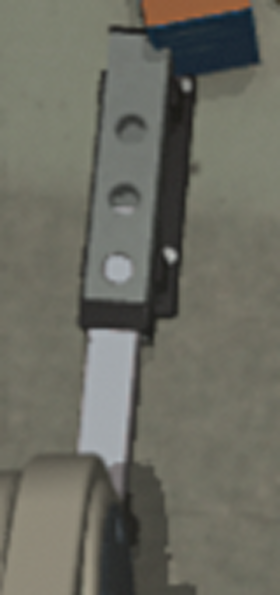

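The first hole now shows bare inner tube and the button is hidden, so it has slipped. I'll lower in front of the foot.

```bash
python3 -m inch '[[[0.014,0,0],[0,0,0]],[[0.014,0,0.04],[0,0,0]],[[0.014,0,0.08],[0,0,0]],[[0.014,0,0.11],[0,0,0]],[[0.014,0,0.132],[0,0,0]],[[0.014,0,0.132],[0,0,0]],[[0.014,0,0.132],[0,0,0]]]'
python3 g.py '[.498,.0252,.038]'
```

```text
time_s: 4.95
eef_pos: [0.4675, 0.0263, 0.0363]
eef_rot: [-0.091, -3.14, 0.0]
wrist_force: [-0.1, -0.7, -0.1]
finger_gap: 0.0003
grasp_force: 0.0
4.95 [0.4675 0.0263 0.0363] [-0.1  -0.69 -0.1 ] [ 0.05  0.41  2.11 -0.    0.62 -1.46]
[-0.0609  0.0013 -0.0034]
[-0.0001 -0.0003 -0.0001]
```

```bash
python3 -m inch '[[[-0.02,0,0],[0,0,0]],[[-0.04,0,0],[0,0,0]],[[-0.055,0.001,0],[0,0,0]],[[-0.062,0.001,0],[0,0,0]],[[-0.068,0.001,0],[0,0,0]],[[-0.074,0.001,0],[0,0,0]],[[-0.08,0.001,0],[0,0,0]],[[-0.08,0.001,0],[0,0,0]]]'
python3 g.py '[.521,.0238,.038]'
```

```text
time_s: 5.62
eef_pos: [0.5069, 0.0245, 0.0367]
eef_rot: [-0.09, -3.14, 0.0]
wrist_force: [0.2, 0.1, 0.2]
finger_gap: 0.0004
grasp_force: 0.0
5.6167 [0.5069 0.0245 0.0367] [0.16 0.06 0.18] [ 0.05  0.45  2.02 -0.    0.66 -1.47]
[-0.0282  0.0002 -0.0025]
[-0.     -0.0001  0.    ]
```

```bash
python3 -m inch '[[[-0.003,0,0],[0,0,0]],[[-0.006,0,0],[0,0,0]],[[-0.009,0,0],[0,0,0]],[[-0.012,0,0],[0,0,0]],[[-0.015,0,0],[0,0,0]],[[-0.018,0,0],[0,0,0]]]'
python3 g.py '[.521,.0238,.038]'
```

```text
time_s: 6.12
eef_pos: [0.5153, 0.024, 0.0366]
eef_rot: [-0.09, -3.139, 0.0]
wrist_force: [-5.2, 0.6, 1.8]
finger_gap: -0.0002
grasp_force: 2.6
6.1167 [0.5153 0.024  0.0366] [-5.2   0.64  1.79] [ 0.04  0.46  2.01  0.    0.67 -1.47]
[-0.0115  0.0002 -0.0028]
[-0.0001 -0.0006  0.    ]
```

Pushing with about 5 N. I'll continue in 1.5 mm steps until the force rises at the stop.

```bash
python3 -m inch '[[[-0.003,0,0],[0,0,0]],[[-0.006,0,0],[0,0,0]],[[-0.009,0,0],[0,0,0]],[[-0.012,0,0],[0,0,0]]]'; python3 -m inch '[[[-0.003,0,0],[0,0,0]],[[-0.005,0,0],[0,0,0]]]'
```

```text
time_s: 6.45
eef_pos: [0.5208, 0.0237, 0.0366]
eef_rot: [-0.09, -3.138, 0.0]
wrist_force: [-9.2, 0.8, 5.2]
finger_gap: 0.0
grasp_force: 4.9
time_s: 6.62
eef_pos: [0.5212, 0.0236, 0.0364]
eef_rot: [-0.091, -3.134, 0.0]
wrist_force: [-15.2, 1.0, 11.8]
finger_gap: -0.0001
grasp_force: 7.9
```

It stopped hard at 0.521, as predicted. I'll back off, rise and check.

```bash
python3 -m inch '[[[0.05,0,0],[0,0,0]],[[0.12,0,0],[0,0,0]],[[0.15,0,-0.05],[0,0,0]],[[0.2,0,-0.13],[0,0,0]],[[0.25,0,-0.2],[0,0,0]],[[0.3,0,-0.25],[0,0,0]],[[0.3,0,-0.3],[0,0,0]],[[0.3,0,-0.3],[0,0,0]]]'
python3 - <<'E'
from h import *
im=eyes.camera('top')[:,:,::-1]; im2=eyes.camera('scene')[:,:,::-1]
a=cv2.resize(im[110:280,230:420],None,fx=3,fy=3,interpolation=cv2.INTER_CUBIC)
cv2.imwrite('pics/c3.png',a)
E
```

```text
time_s: 7.28
eef_pos: [0.3771, 0.0325, 0.1915]
eef_rot: [0.09, 3.131, 0.002]
wrist_force: [1.8, 0.5, 0.4]
finger_gap: 0.0
grasp_force: 0.0
```

View pics/c3.png

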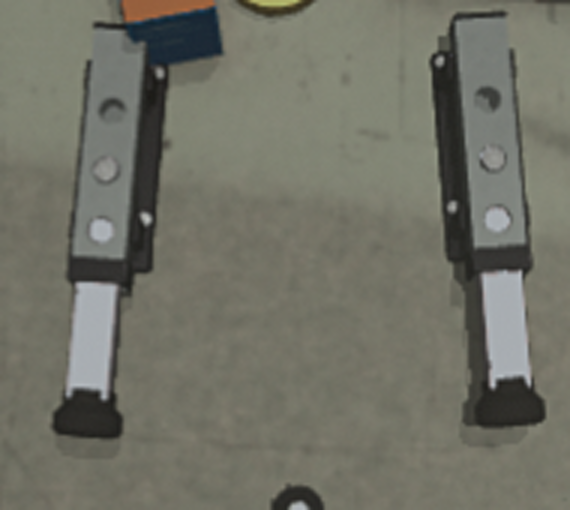

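Both legs now look alike. The long leg's button is up in its middle hole at (106,169), matching the short leg's at (492,158). I'm handing in.

```bash
python3 -c "
from cell import bot
print(bot.close_job())"
```

```text
the job is handed in; nothing more can be done
None
```

The longer leg is shortened by one hole, with its button up in the middle hole to match the shorter leg, which I did not touch; I checked this in the top camera picture before handing in at about 7.4 s, and the hand-in call returned no verdict.

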